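# Clamp a shock damper in the service fixture

### The job

Lift the sprung clamp bar and turn it aside, then lay the shock damper in the fixture's two vees with its plain end (no rod) facing the end stop, and slide it along until it presses lightly on the sprung stop. Then bring the bar back over the damper into its fork and lower it gently until it clamps the damper; do not ram the stop, drop the damper, let the bar snap down or disturb the other things on the bench.

Things in the scene. Friction and masses are not known exactly. Their poses are not given: they have to be found in the camera images.
- fixture: Clamping fixture screwed to the bench: grey base plate 190 x 250 x 12 mm with two aluminium vee stands (20 mm wide along y, centred at y = -55 and +55 mm) that hold a 36 mm barrel along y, its axis 70 mm above the bench; vee tops at 66 mm, 26 mm either side of the axis. Origin on the bench under the middle of the vees; x across the barrel, y along it towards the end stop, z up.
- vee_mid (a point): Point on the axis of a barrel lying in the vees, half-way between the two vee stands, 70 mm above the bench; axes as the fixture's.
- stop_mid (a point): Mid-setting of the sprung end stop's rubber buffer (22 mm diameter, on the barrel's axis, facing -y; dark bracket behind it). Axes as the fixture's, 85 mm from vee_mid. The stop's real setting is NOT measured: the free buffer face is anywhere from 22 mm before to 22 mm past this point; feel for it. Buffer 4 N/mm, 8 mm travel. Press with 5 to 11 N, never 15; vee friction adds 0 to 7 N to the push.
- fork (a point): Middle of the steel fork's slot that the closed bar lies in; 62 mm from vee_mid on the fixture's -x side, 85 mm above the bench (height of the bar's underside at its lowest). Slot 22 mm wide along y, prongs 12 mm thick in x and 8 mm in y. The +y prong is 98 mm high, the -y prong 118 mm: it stops the bar when turned back.
- pivot (a point): On the upright axis the clamp bar turns about, 68 mm from vee_mid on the fixture's +x side, 85 mm above the bench; axes as the fixture's. At bar angle a the knob's axis is at x = -158 cos a, y = +158 sin a (mm) from here.
- damper_mid (a point): Centre of the shock damper's barrel, on its axis: aluminium cylinder 36 mm in diameter, 170 mm long, 0.36 to 0.56 kg; a steel rod 12 mm thick sticks 45 mm out of the -y end. y runs along the barrel to the plain end; it may be rolled about y. It starts in a plywood rest with two vees (20 mm wide, 45 mm either side of the rest's middle), axis 42 mm above the bench; fingers fit between them.
- damper_end (a point): Centre of the damper's plain end face (+y end of the barrel), 85 mm from damper_mid.
- knob_grip (a point): Grip point of the black knob on the bar's free end: upright cylinder 20 mm in diameter, 42 mm high, this point 18 mm below its top, 120 mm above the bench when the bar is lowest (bar's top face 95 mm). It spins freely, so the hand need not turn with the bar. With the bar closed, put the fingers on its fixture +y and -y sides: the fork is 22 mm from its axis on the +x side.
- bar (a joint): Turn of the steel clamp bar (16 mm wide, 10 mm thick) about the pivot, rad: 0 = closed, lying across the barrel along the fixture's -x, in the fork; grows as it turns towards the fixture's +y, up to 1.6 (aside). Little friction; it stays where it is left.
- rod (a joint): Lift of the clamp bar, m: 0 = lowest (underside 85 mm above the bench), 0.024 = top stop. Spring and weight pull it down with about 9 N at the bottom, 12 N at the top; damping 40 N per m/s: let go, it snaps down at 0.2 m/s. Over 13 mm of lift clears the lower prong. Closed on the damper it rests at about 0.003; the barrel's top is 88 mm above the bench.
- chainring: Bystander: thin steel chainring, 116 mm across, flat on the bench.
- cog: Bystander: toothed steel sprocket, 125 mm across, flat on the bench.
- oil_bottle: Bystander: white oil bottle, 44 mm across, 120 mm tall.
- grease_jar: Bystander: amber grease jar, 64 mm across, 60 mm tall.
Things that resemble listed ones, but are neither listed nor needed, are in the scene too. Of the things that look like the part that bears damper_mid, the smaller one is meant.

How it is judged:
By the outcome, as a careful person would: the job done as asked, in the order asked, and still so for the second after the job is handed in, with the robot touching nothing.
It also fails if it takes over 67 s, if anything falls off the work surface, if the arm or the gripper's body presses on something with over 40 N, if the wrist force passes 120 N, or if a joint passes its speed limit or range.

### The arm

A 6-joint arm with a two-finger parallel gripper is mounted at the origin on the work surface. World frame = base frame: x ahead of the robot, y to its left, z up, the work surface at z = 0. Lengths are in m, angles in rad, forces in N, time in s.
With the tool pointing down it reaches from about 0.325 to 0.925 m from the base axis. Payload 3.1 kg.
Tool frame: the origin (TCP) lies midway between the tips of the shut fingers; the grasp point (between the pads) lies 19 mm behind it; z points along the fingers, x is the direction in which the jaws open and shut, and the axes are right-handed (so a half turn about z gives the same grasp; the last joint's range is limited). The gripper opens to 85 mm and grips with 20 to 120 N. Pads are 22 mm wide; open, the fingers measure 114 mm over their backs; the gripper's body (76 mm by 85 mm) begins 54 mm behind the grasp point. The pads swing forward as they close: fully open they stand 13 mm farther back than shut.
Start: joints at [1.158, 0.217, 1.613, -0, 1.311, -0.112], TCP at [0.185, 0.597, 0.231] pointing down, gripper open.
Joint ranges: [-2.75, 2.75], [-0.78, 2.1], [0.31, 2.55], [-1.13, 4.27], [0.13, 2.63], [-2.58, 2.58]. Speed limits (rad/s): [2.79, 2.79, 3.14, 3.14, 3.14, 3.14].

### API

Orientations are given as a rotation vector (axis times angle).
In Python, from bench import manip gives the robot as it stands.
- The arm moves only by the tool play_rows, never from a script. Its argument "motion" is one flat list of numbers, 7 for each row, row after row: the turn, a rotation vector about the tool's x, y, z in rad, then the shift along the tool's x, y, z in cm, then the gripper's target within -1 to 1 (shut at 1, half-way at 0, fully open at -1). In form: [wx, wy, wz, tx, ty, tz, gripper, wx, wy, wz, tx, ty, tz, gripper, ...]. A call has 1 to 20 rows; each row is the pose to reach, as a shift and turn from the pose measured when the call began, along the tool's axes at that moment; what a row does not reach only later rows make up. A row lasts 1/8 s, in which the tool goes at most 62.5 mm and 10.7 degrees, less where a joint would pass 70% of its speed; a pose out of reach is approached as far as the arm can. A call with a gripper value outside its range is refused whole. The fingers move at their own pace and stop on an object; "newtons" is the grip in N (left out, the last holds). Time passes only in rows, so rows that repeat a pose let the fingers close. It gives the time, the measured TCP pose, the force and the opening at its end, in the units of the state.
- manip.get_state(): the state, without advancing time (a new reading comes with each control period).
- manip.snapshot(name): name is "side" or "top"; returns (picture, depth): 384x512x3 uint8, blue, green, red; 384x512 float32, m along the optical axis (not along the pixel's ray), 0 where there is no reading.
- manip.camera_params(name): a dict with "fx", "fy", "cx", "cy" (pixels), "R" (3x3) and "t" (3): a world point X has camera coordinates R X + t. Camera axes: x right, y down, z forward; pixel columns grow to the right and rows downward; lengths in m; the calibration is good to about 2 mm. A picture is of the moment at which its call begins. camera_params takes no time and is no camera call.
- manip.job_done(): hands the job in, once; it reports no verdict.
Trained networks look in the newest picture that a camera, given by its name, has taken for a name from the list of things; names that differ only in an ending like _2 or _b are one class to them, and where a whole thing is asked for, a point or a joint stands for the part that bears it (a point fixed in the world has none). Each returns a list of dicts, best first, with "p" (0 to 1); they miss things now and then, are a little off and sometimes report something else, mostly with a low value. They report only what shows in the picture. A call takes as long as a camera call. They do not tell look-alikes from the thing itself.
- manip.cut_out(camera, thing): "region" (384x512 bool, what is visible of it).
- manip.place_of(camera, thing): "xyz" ([x, y, z] in m, in world coordinates, good to about 4 mm: a listed point, or the origin of a listed thing).
The state is a dict: "t": time; "joint_positions": joint angles; "qvel": joint speeds; "joint_torque": joint torques, N m; "position": TCP position; "eef_rot": TCP orientation; "ft_force": force on the tool from outside, world axes, zero at the start; "wrist_torque": the same for the moment, N m; "gripper_width": finger opening in m.
Only numpy, scipy, OpenCV 4.12 (cv2) and the standard library are available. Lean on these libraries where they do the work, as an engineer would, in place of code of your own. Each camera call takes 0.05 s, during which the arm holds its last target. There are 200 camera calls.

## Working session

There is one attempt and no reset: what is moved stays moved. The work goes in short steps, Python scripts to look and compute and a tool call to move; the robot and the scene stay as the last step left them, time stands still between calls to the robot, and variables do not carry over. Pictures are saved under pics/ and viewed, about 8 in all and at most 12, crops included, and the job is handed in when it is done.

Besides the shell and the picture viewer there is one more tool, called after "Call:" as a command line: name --argument value ..., lists and objects as JSON in quotes. play_rows: Moves the arm, as the interface text tells. Its arguments: {"type":"object","properties":{"motion":{"type":"array","items":{"type":"number"}},"newtons":{"type":"number"}},"required":["motion"]}

```bash
mkdir -p pics
cat > h.py <<'E'
import numpy as np, cv2
from bench import manip
from scipy.spatial.transform import Rotation as Ro
def snap(n,f):
    p,d=manip.snapshot(n); cv2.imwrite('pics/'+f,p); return p,d
def cloud(n,d):
    c=manip.camera_params(n); v,u=np.indices(d.shape)
    P=np.stack([(u-c['cx'])/c['fx']*d,(v-c['cy'])/c['fy']*d,d],-1)
    return (P-np.array(c['t']))@np.array(c['R'])   # world, HxWx3
def proj(n,X):
    c=manip.camera_params(n); q=np.array(c['R'])@X+np.array(c['t']); return q[0]/q[2]*c['fx']+c['cx'],q[1]/q[2]*c['fy']+c['cy']
E
python3 - <<'E'
from h import *
np.set_printoptions(precision=4,suppress=True)
pics=[]
for n in('top','side'):
    p,d=snap(n,n+'0.png'); np.save(n+'0.npy',d)
    for th in['fixture','vee_mid','stop_mid','fork','pivot','damper_mid','damper_end','knob_grip','chainring','cog','oil_bottle','grease_jar']:
        r=manip.place_of(n,th); print(n,th,[(np.round(x['xyz'],4),round(x['p'],2)) for x in r[:3]])
    print({k:v for k,v in manip.camera_params(n).items()})
print(manip.get_state())
E
```

```text
top fixture [(array([ 0.5495, -0.0111,  0.0037]), 0.57)]
top vee_mid [(array([ 0.5468, -0.0082,  0.0694]), 0.75)]
top stop_mid [(array([0.5402, 0.0691, 0.0688]), 0.64)]
top fork [(array([ 0.4856, -0.0205,  0.0845]), 0.81)]
top pivot [(array([ 0.6154, -0.0077,  0.0845]), 0.94)]
top damper_mid [(array([ 0.5495, -0.2641,  0.0416]), 0.69), (array([0.246 , 0.2427, 0.0258]), 0.61), (array([ 0.5767, -0.1798,  0.0411]), 0.16)]
top damper_end [(array([ 0.5766, -0.1812,  0.044 ]), 0.97), (array([0.1469, 0.1961, 0.0236]), 0.65)]
top knob_grip [(array([ 0.4598, -0.0236,  0.1209]), 0.62), (array([ 0.4855, -0.021 ,  0.0807]), 0.16)]
top chainring [(array([ 0.7204, -0.3618, -0.0013]), 0.53)]
top cog [(array([ 0.338 , -0.4561,  0.0015]), 0.74)]
top oil_bottle [(array([ 0.8013,  0.0173, -0.0023]), 0.56)]
top grease_jar [(array([ 0.779 , -0.1393,  0.0023]), 0.67), (array([ 0.5495, -0.0109,  0.0015]), 0.31)]
{'fx': 388.04047555906226, 'fy': 388.04047555906226, 'cx': 258.59559005859103, 'cy': 192.91405962621042, 'R': array([[ 0.0261, -0.9996,  0.0119],
       [-0.9962, -0.027 , -0.083 ],
       [ 0.0833
[... 1089 characters left out ...]
': 491.3697087513772, 'cx': 251.82338012703642, 'cy': 189.71207053527, 'R': array([[ 0.8126, -0.5825, -0.019 ],
       [-0.3932, -0.5239, -0.7556],
       [ 0.4302,  0.6215, -0.6548]]), 't': array([-0.4898,  0.2061,  1.161 ])}
{'t': 1.3, 'joint_positions': array([ 1.1578,  0.2169,  1.6134, -0.    ,  1.3113, -0.1122]), 'qvel': array([-0.0002,  0.0008, -0.0001,  0.0003, -0.0013, -0.0005]), 'joint_torque': array([ -0.0001, -39.6891, -30.4241,  -0.0001,   0.001 ,   0.    ]), 'position': array([0.1852, 0.5969, 0.2313]), 'eef_rot': array([ 2.5292,  1.8635, -0.    ]), 'ft_force': array([-0.0367, -0.5513,  0.2115]), 'wrist_torque': array([0.0196, 0.0124, 0.0428]), 'gripper_width': 0.085268195268231}
```

View pics/top0.png

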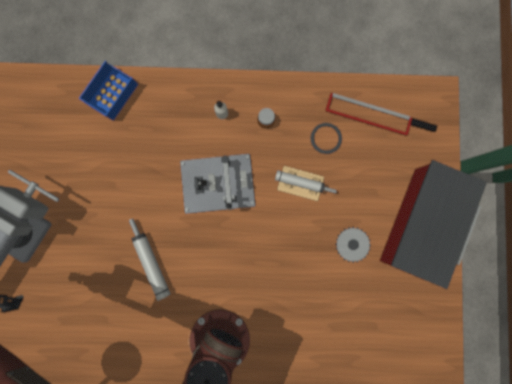

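View pics/side0.png

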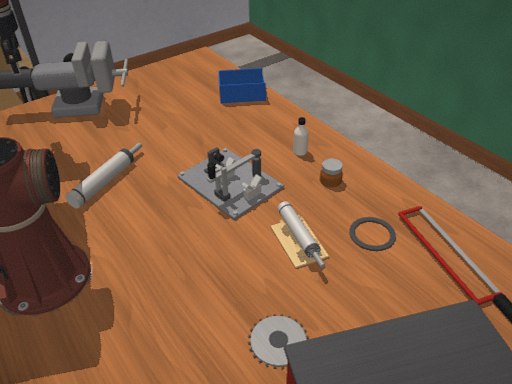

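Run:
```python
from h import *
np.set_printoptions(precision=4,suppress=True)
loc=np.array([[0,0],[0,0],[0,.085],[-.062,0],[.068,0],[-.09,0],[0,0]]*2)
w=np.array([[.5495,-.0111],[.5468,-.0082],[.5402,.0691],[.4856,-.0205],[.6154,-.0077],[.4598,-.0236],[.5495,-.0111],
[.5467,-.0109],[.5494,-.0178],[.5391,.0786],[.4857,-.0223],[.6149,.0001],[.4651,-.0238],[.5467,-.0109]])
a,b=loc-loc.mean(0),w-w.mean(0)
yaw=np.arctan2((a[:,0]*b[:,1]-a[:,1]*b[:,0]).sum(),(a*b).sum())
R=np.array([[np.cos(yaw),-np.sin(yaw)],[np.sin(yaw),np.cos(yaw)]]); t=w.mean(0)-R@loc.mean(0)
print('yaw',np.degrees(yaw),t); print((w-(loc@R.T+t)).T)
for n in('top','side'):
    p=cv2.imread(f'pics/{n}0.png');d=np.load(n+'0.npy');C=cloud(n,d)
    # base plate outline z in 8..16mm near fixture
    m=(abs(C[...,2]-.012)<.0045)&(abs(C[...,0]-.548)<.16)&(abs(C[...,1]+.01)<.17)
    m=cv2.morphologyEx(m.astype(np.uint8),cv2.MORPH_OPEN,np.ones((2,2)))>0
    print(n,'plate',m.sum(),cv2.minAreaRect(C[m][:,:2].astype(np.float32)))
    # damper barrel top
    for nm,c,z0 in(('damper',(.555,-.265),.042),):
        m=(np.hypot(C[...,0]-c[0],C[...,1]-c[1])<.15)&(C[...,2]>.048)&(C[...,2]<.07)
        q=C[m]; print(n,nm,m.sum(),q.mean(0),cv2.minAreaRect(q[:,:2].astype(np.float32)),q[:,2].max(),np.percentile(q[:,2],95))
    # knob
    m=(C[...,2]>.118)&(C[...,2]<.16)&(abs(C[...,0]-.463)<.03)&(abs(C[...,1]+.023)<.03);q=C[m];print('knob',len(q),q.mean(0) if len(q) else 0,q.min(0),q.max(0))
    for th in('damper_mid','fixture'):
      for r in manip.cut_out(n,th)[:3]:
        q=C[r['region']]; q=q[q[:,2]>.03]; 
        if len(q)<30: continue
        pc=np.linalg.svd(q[:,:2]-q[:,:2].mean(0))[2][0] if len(q)<3000 else 0
        print(n,th,r['p'],len(q),q.mean(0),'axis deg',np.degrees(np.arctan2(pc[1],pc[0])),cv2.minAreaRect(q[:,:2].astype(np.float32)))
    u,v=proj(n,np.array([.55,-.02,.06]));u,v=int(u),int(v)
    if n=='top': s=p[v-50:v+60,u-50:u+110]; s=cv2.resize(s,None,fx=4.8,fy=4.8,interpolation=cv2.INTER_CUBIC)
    else: s=p[v-55:v+85,u-70:u+110]; s=cv2.resize(s,None,fx=4,fy=4,interpolation=cv2.INTER_CUBIC)
    cv2.imwrite(f'pics/crop_{n}.png',s); print(s.shape,u,v)
```

```text
yaw 7.201558915578909 [ 0.5487 -0.012 ]
[[ 0.0008 -0.0019  0.0021 -0.0016 -0.0008  0.0003  0.0008 -0.002   0.0007
   0.001  -0.0015 -0.0013  0.0056 -0.002 ]
 [ 0.0009  0.0038 -0.0033 -0.0007 -0.0042 -0.0003  0.0009  0.0011 -0.0058
   0.0062 -0.0025  0.0036 -0.0005  0.0011]]
top plate 2460 ((0.5098412036895752, 0.018028080463409424), (0.2538730204105377, 0.24932725727558136), 6.680076599121094)
top damper 491 [ 0.5532 -0.2671  0.0567] ((0.5493245720863342, -0.28426989912986755), (0.21406638622283936, 0.035808537155389786), 75.41470336914062) 0.06650917106857734 0.06326783432653078
knob 33 [ 0.4625 -0.0259  0.1364] [ 0.4529 -0.0386  0.1193] [ 0.4902 -0.0142  0.1442]
top damper_mid 0.95 499 [ 0.5518 -0.2701  0.059 ] axis deg -103.04167424228974 ((0.5243582129478455, -0.21818940341472626), (0.14122362434864044, 0.3034791648387909), 24.601058959960938)
top damper_mid 0.78 983 [0.258  0.2419 0.0496] axis deg -153.618501053265 ((0.27080661058425903, 0.1085657924413681), (0.4300804138183594, 0.262935996055603), 88.60149383544922)
top fixture 0.58 558 [ 0.5388 -0.0162  0.1165] axis deg -159.4
[... 226 characters left out ...]
28416696190834045), 66.08348083496094)
side damper 711 [ 0.5483 -0.2691  0.0562] ((0.5484308004379272, -0.28004252910614014), (0.2125958502292633, 0.03522321581840515), 75.32282257080078) 0.0637416935584278 0.06106385916651259
knob 79 [ 0.4584 -0.0269  0.1302] [ 0.448  -0.0406  0.1183] [ 0.4912 -0.0139  0.1411]
side damper_mid 0.6 925 [ 0.5419 -0.2827  0.0557] axis deg -115.046393969508 ((0.3138323128223419, -0.5685626268386841), (0.9334534406661987, 0.1073961928486824), 51.22035598754883)
side fixture 0.71 1132 [ 0.5249 -0.0376  0.0874] axis deg -125.64253191632669 ((0.2865067720413208, -0.4218366742134094), (1.1339856386184692, 0.14754031598567963), 58.47443389892578)
(560, 720, 3) 240 173
```

View pics/crop_side.png

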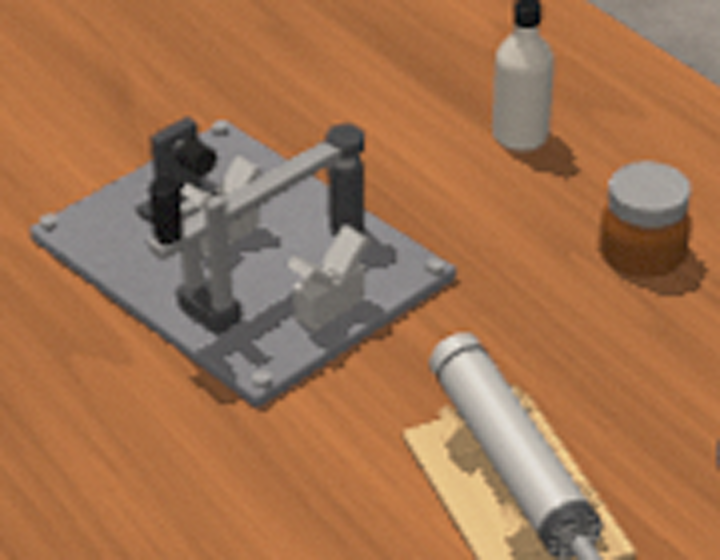

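```bash
cat >> h.py <<'E'
F0=np.array([.5487,-.012]); FY=np.radians(7.0)
def fx(x,y): return F0+np.array([np.cos(FY)*x-np.sin(FY)*y,np.sin(FY)*x+np.cos(FY)*y])
def to(xy,z,head):  # delta (rotvec, cm) from the present pose to a tool-down pose with jaw axis at world heading (deg)
    s=manip.get_state(); R=Ro.from_rotvec(s['eef_rot']).as_matrix()
    h=np.radians(head); x=np.array([np.cos(h),np.sin(h),0]); zz=np.array([0,0,-1.])
    T=np.column_stack([x,np.cross(zz,x),zz])
    w=Ro.from_matrix(R.T@T).as_rotvec(); d=R.T@(np.array([*xy,z])-s['position'])*100
    print('rot',w.round(3),'cm',d.round(2)); return w,d
def st():
    s=manip.get_state(); print('t %.2f'%s['t'],'pos',s['position'].round(4),'F',s['ft_force'].round(2),'w',round(s['gripper_width'],4),'q',s['joint_positions'].round(2))
    x=Ro.from_rotvec(s['eef_rot']).as_matrix()[:,0]; print('head %.2f'%np.degrees(np.arctan2(x[1],x[0])))
    r=s['position'][:2]-F0; c,n=np.cos(FY),np.sin(FY); print('in fixture',np.round([c*r[0]+n*r[1],-n*r[0]+c*r[1]],4))
E
python3 - <<'E'
from h import *
k=fx(-.0915,0); print(k); to(k,.20,97); to(k,.102,97); st()
E
```

```text
[ 0.45788203 -0.02315104]
rot [ 0.    -0.    -0.423] cm [-51.15  44.42   3.13]
rot [ 0.    -0.    -0.423] cm [-51.15  44.42  12.93]
t 1.50 pos [0.1852 0.597  0.2313] F [-0.41  1.22  0.27] w 0.0855 q [ 1.16  0.22  1.61 -0.    1.31 -0.11]
head 72.77
in fixture [-0.2866  0.6487]
```

Call:
play_rows --motion '[0,0,-0.423,-51.15,44.42,3.1,0,0,0,-0.423,-51.15,44.42,3.1,0,0,0,-0.423,-51.15,44.42,3.1,0,0,0,-0.423,-51.15,44.42,3.1,0,0,0,-0.423,-51.15,44.42,3.1,0,0,0,-0.423,-51.15,44.42,3.1,0,0,0,-0.423,-51.15,44.42,3.1,0,0,0,-0.423,-51.15,44.42,3.1,0,0,0,-0.423,-51.15,44.42,3.1,0,0,0,-0.423,-51.15,44.42,3.1,0,0,0,-0.423,-51.15,44.42,3.1,0,0,0,-0.423,-51.15,44.42,3.1,0,0,0,-0.423,-51.15,44.42,3.1,0,0,0,-0.423,-51.15,44.42,3.1,0]' --newtons 30

```text
t: 3.25
position: [0.4573, -0.0219, 0.2002]
eef_rot: [-2.079, -2.355, -0.0]
ft_force: [-0.4, -0.0, -0.4]
gripper_width: 0.0429
```

Run:
```python
from h import *
st()
p,d=snap('side','s1.png'); C=cloud('side',d)
print([(np.round(r['xyz'],4),r['p']) for r in manip.place_of('side','knob_grip')])
u,v=map(int,proj('side',np.array([.47,-.02,.13])));print(u,v)
s=p[v-60:v+60,u-70:u+90];cv2.imwrite('pics/s1c.png',cv2.resize(s,None,fx=4.5,fy=4.5,interpolation=cv2.INTER_CUBIC))
to(fx(-.0915,0),.102,97)
```

```text
t 3.25 pos [ 0.4573 -0.0219  0.2002] F [-0.39 -0.02 -0.36] w 0.0429 q [-0.2  -0.12  2.02  0.    1.24 -1.9 ]
head 97.11
in fixture [-0.0919  0.0013]
[(array([ 0.4613, -0.024 ,  0.1189]), 0.65)]
213 163
rot [ 0.    -0.     0.002] cm [-0.13  0.03  9.83]
```

View pics/s1c.png

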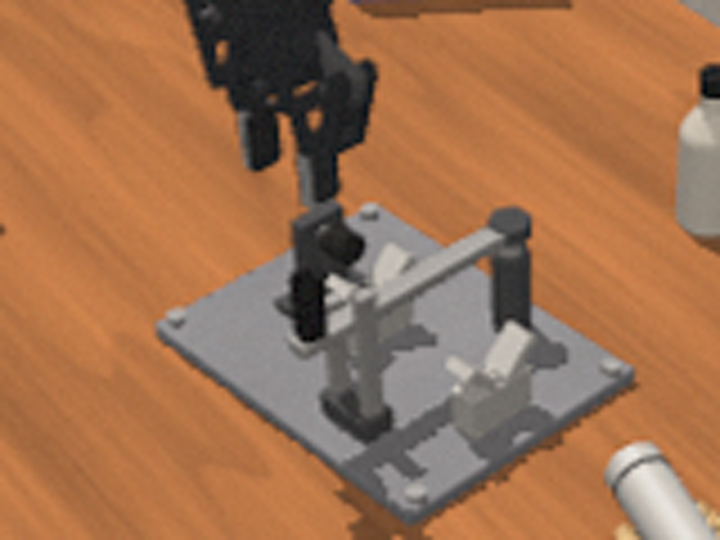

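Call:
play_rows --motion '[0,0,0,-0.1,0,4,0,0,0,0,-0.1,0,7,0,0,0,0,-0.1,0,8.8,0,0,0,0,-0.1,0,9.7,0,0,0,0,-0.1,0,9.7,0,0,0,0,-0.1,0,9.7,1,0,0,0,-0.1,0,9.7,1,0,0,0,-0.1,0,9.7,1,0,0,0,-0.1,0,9.7,1,0,0,0,-0.1,0,9.7,1]' --newtons 50

```text
t: 4.6
position: [0.4585, -0.0231, 0.1041]
eef_rot: [2.078, 2.354, 0.002]
ft_force: [0.3, 0.7, 3.4]
gripper_width: 0.0185
```

Run:
```python
from h import *
st()
```

```text
t 4.60 pos [ 0.4585 -0.0231  0.1041] F [0.27 0.75 3.37] w 0.0185 q [-0.2   0.02  2.1   0.    1.03 -1.9 ]
head 97.12
in fixture [-0.0909  0.    ]
```

Call:
play_rows --motion '[0,0,0,0,0,-0.3,1,0,0,0,0,0,-0.8,1,0,0,0,0,0,-1.3,1,0,0,0,0,0,-1.8,1,0,0,0,0,0,-2.1,1,0,0,0,0,0,-2.1,1]'

```text
t: 5.35
position: [0.4586, -0.0226, 0.1234]
eef_rot: [2.078, 2.353, 0.004]
ft_force: [7.3, 0.1, -11.5]
gripper_width: 0.0184
```

Run:
```python
from h import *
st()
```

```text
t 5.35 pos [ 0.4586 -0.0226  0.1234] F [  7.29   0.12 -11.53] w 0.0184 q [-0.2  -0.02  2.09  0.    1.07 -1.9 ]
head 97.10
in fixture [-0.0908  0.0004]
```

Call:
play_rows --motion '[0,0,0,1.58,0.08,-0.1,1,0,0,0,3.91,0.49,-0.1,1,0,0,0,6.15,1.25,-0.1,1,0,0,0,8.26,2.33,-0.1,1,0,0,0,10.18,3.72,-0.1,1,0,0,0,11.87,5.37,-0.1,1,0,0,0,13.3,7.26,-0.1,1,0,0,0,14.42,9.35,-0.1,1,0,0,0,15.22,11.57,-0.1,1,0,0,0,15.62,13.43,-0.1,1,0,0,0,15.76,14.7,-0.1,1,0,0,0,15.8,15.4,-0.1,1,0,0,0,15.8,15.4,-0.1,1]'

```text
t: 6.98
position: [0.5908, 0.1521, 0.1234]
eef_rot: [2.079, 2.354, -0.001]
ft_force: [1.3, -4.8, -11.5]
gripper_width: 0.0187
```

Run:
```python
from h import *
st()
p,d=snap('side','s2.png')
u,v=map(int,proj('side',np.array([.55,0.02,.1])))
s=p[v-70:v+70,u-90:u+90];cv2.imwrite('pics/s2c.png',cv2.resize(s,None,fx=4,fy=4,interpolation=cv2.INTER_CUBIC))
```

```text
t 6.97 pos [0.5908 0.1521 0.1234] F [  1.32  -4.8  -11.46] w 0.0187 q [ 0.14  0.3   1.73 -0.    1.11 -1.56]
head 97.10
in fixture [0.0618 0.1577]
```

View pics/s2c.png

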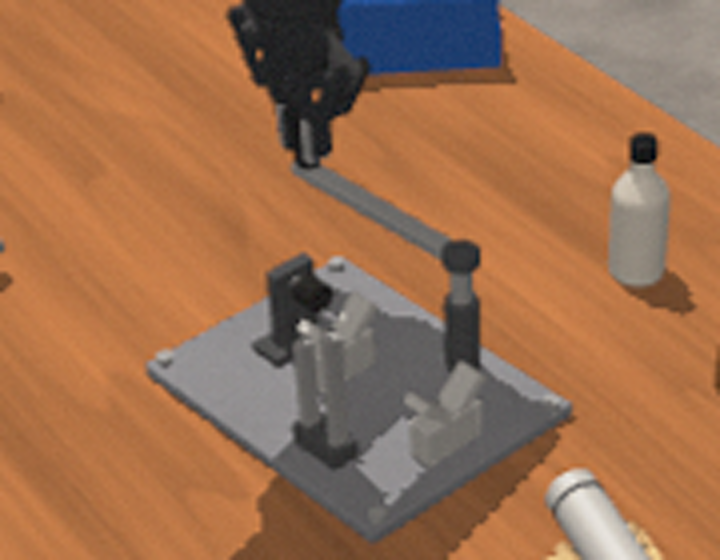

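Call:
play_rows --motion '[0,0,0,0,0,0.3,1,0,0,0,0,0,0.6,1,0,0,0,0,0,0.9,1,0,0,0,0,0,1.2,1,0,0,0,0,0,1.5,1,0,0,0,0,0,1.75,1,0,0,0,0,0,1.95,1,0,0,0,0,0,2.05,1,0,0,0,0,0,2.05,1,0,0,0,0,0,2.0,0,0,0,0,0,0,2.0,0,0,0,0,0,0,2.0,0,0,0,0,0,0,2.0,0,0,0,0,0,0,-1,0,0,0,0,0,0,-5,-0.3,0,0,0,0,0,-9,-0.5,0,0,0,0,0,-9,-0.5]'

```text
t: 9.15
position: [0.5938, 0.1527, 0.2187]
eef_rot: [2.075, 2.349, 0.011]
ft_force: [1.0, -0.0, -0.4]
gripper_width: 0.0639
```

Run:
```python
from h import *
st(); np.set_printoptions(precision=4,suppress=True)
p,d=snap('side','s3.png');snap('top','t3.png')
for n in('top','side'):
  for th in('damper_mid','damper_end','stop_mid','vee_mid','knob_grip','fork','pivot'):
    print(n,th,[(np.round(r['xyz'],4),round(r['p'],2)) for r in manip.place_of(n,th)[:3]])
to((.5545,-.262),.20,-14.7)
```

```text
t 9.15 pos [0.5938 0.1527 0.2187] F [ 1.   -0.04 -0.37] w 0.0639 q [ 0.14  0.2   1.66 -0.    1.27 -1.56]
head 97.10
in fixture [0.0648 0.158 ]
top damper_mid [(array([ 0.5555, -0.2621,  0.0447]), 0.58), (array([0.5401, 0.0686, 0.0715]), 0.36)]
top damper_end [(array([ 0.5763, -0.1781,  0.0442]), 0.91)]
top stop_mid [(array([0.54  , 0.0687, 0.0732]), 0.9)]
top vee_mid [(array([ 0.5474, -0.0116,  0.0679]), 0.8)]
top knob_grip [(array([0.5922, 0.153 , 0.1179]), 0.39)]
top fork [(array([ 0.4873, -0.0203,  0.0827]), 0.89)]
top pivot [(array([ 0.6188, -0.006 ,  0.086 ]), 0.84)]
side damper_mid [(array([ 0.5534, -0.2643,  0.0408]), 0.83), (array([0.2484, 0.241 , 0.0251]), 0.65)]
side damper_end [(array([0.1449, 0.1935, 0.0263]), 0.94), (array([ 0.5792, -0.1816,  0.0431]), 0.92)]
side stop_mid [(array([0.539 , 0.0777, 0.0726]), 0.78)]
side vee_mid [(array([ 0.5479, -0.0152,  0.0698]), 0.75), (array([ 0.5536, -0.2635,  0.0368]), 0.57)]
side knob_grip [(array([0.5995, 0.1512, 0.1229]), 0.64)]
side fork [(array([ 0.4837, -0.0191,  0.0867]), 0.69)]
side pivot [(array([ 0.6163, -0.0005,  0.0818]), 0.82), (array([ 0.5542, -0.2634,  0.0409]), 0.2)]
rot [0.001 0.    1.951] cm [-40.65  -8.71   1.42]
```

Call:
play_rows --motion '[0,0,1.951,-40.65,-8.7,1.4,-0.5,0,0,1.951,-40.65,-8.7,1.4,-0.5,0,0,1.951,-40.65,-8.7,1.4,-0.5,0,0,1.951,-40.65,-8.7,1.4,-0.5,0,0,1.951,-40.65,-8.7,1.4,-0.5,0,0,1.951,-40.65,-8.7,1.4,-0.5,0,0,1.951,-40.65,-8.7,1.4,-0.5,0,0,1.951,-40.65,-8.7,1.4,-0.5,0,0,1.951,-40.65,-8.7,1.4,-0.5,0,0,1.951,-40.65,-8.7,1.4,-0.5,0,0,1.951,-40.65,-8.7,1.4,-0.5,0,0,1.951,-40.65,-8.7,1.4,-0.5,0,0,1.951,-40.65,-8.7,1.4,-0.5]'

```text
t: 11.58
position: [0.5547, -0.262, 0.2002]
eef_rot: [3.115, -0.4, 0.001]
ft_force: [-0.6, 0.3, -0.0]
gripper_width: 0.0642
```

Run:
```python
from h import *
st()
p,d=snap('side','s4.png')
u,v=map(int,proj('side',np.array([.555,-0.2,.08])))
s=p[v-80:v+60,u-90:u+90];cv2.imwrite('pics/s4c.png',cv2.resize(s,None,fx=4,fy=4,interpolation=cv2.INTER_CUBIC))
to((.5545,-.2625),.027,-15)
```

```text
t 11.57 pos [ 0.5547 -0.262   0.2002] F [-0.62  0.29 -0.02] w 0.0642 q [-0.56  0.22  1.67 -0.    1.25 -0.3 ]
head -14.62
in fixture [-0.0246 -0.2488]
rot [ 0.001 -0.001  0.006] cm [-0.02  0.04 17.32]
```

View pics/s4c.png

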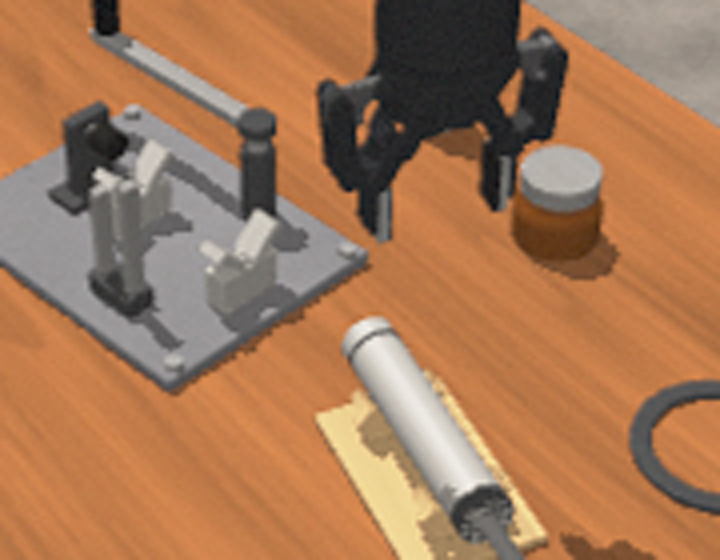

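Call:
play_rows --motion '[0,0,0.006,0,0,5,-0.5,0,0,0.006,0,0,10,-0.5,0,0,0.006,0,0,13,-0.5,0,0,0.006,0,0,15.5,-0.5,0,0,0.006,0,0,16.7,-0.5,0,0,0.006,0,0,17.2,-0.5,0,0,0.006,0,0,17.2,-0.5,0,0,0.006,0,0,17.2,1,0,0,0.006,0,0,17.2,1,0,0,0.006,0,0,17.2,1,0,0,0.006,0,0,17.2,1,0,0,0.006,0,0,17.2,1]' --newtons 60

```text
t: 13.12
position: [0.5549, -0.2625, 0.0299]
eef_rot: [3.113, -0.408, 0.001]
ft_force: [-3.0, 1.1, 5.0]
gripper_width: 0.0343
```

Run:
```python
from h import *
st()
```

```text
t 13.12 pos [ 0.5549 -0.2625  0.0299] F [-2.97  1.14  5.05] w 0.0343 q [-0.56  0.43  1.76 -0.    0.95 -0.29]
head -14.93
in fixture [-0.0244 -0.2494]
```

Call:
play_rows --motion '[0,0,0,0,0,-1,1,0,0,0,0,0,-3,1,0,0,0,0,0,-6,1,0,0,0,0,0,-9.5,1,0,0,0,0,0,-12,1,0,0,0,0,0,-12,1,0,0,0,0,0,-12,1]'

```text
t: 14.0
position: [0.554, -0.2618, 0.149]
eef_rot: [3.114, -0.408, -0.001]
ft_force: [-0.7, -1.5, -5.7]
gripper_width: 0.0343
```

Run:
```python
from h import *
np.set_printoptions(precision=4,suppress=True)
st(); s=manip.get_state()
for n in('top','side'):
    p,d=snap(n,n[0]+'5.png'); C=cloud(n,d)
    for th in('damper_mid','damper_end'): print(n,th,[(np.round(r['xyz'],4),round(r['p'],2)) for r in manip.place_of(n,th)[:2]])
    # barrel points in damper frame
    a=np.radians(75.07); ax=np.array([np.cos(a),np.sin(a)]); rel=C[...,:2]-s['position'][:2]
    l=rel@ax; t=rel@np.array([ax[1],-ax[0]]); m=(abs(t)<.03)&(abs(l)<.16)&(C[...,2]>.11)&(C[...,2]<.19)
    mf=m&(l>.03)&(l<.12); mb=m&(l<-.03)&(l>-.09)
    for k in(mf,mb): q=C[k]; print(n,len(q),'l',l[k].min(),l[k].max(),'t',t[k].min(),t[k].max(),'ztop',np.percentile(q[:,2],97))
to(fx(0,-.033),.15,7); to(fx(0,-.033),.082,7)
```

```text
t 14.00 pos [ 0.554  -0.2618  0.149 ] F [-0.7  -1.49 -5.66] w 0.0343 q [-0.56  0.27  1.71 -0.    1.16 -0.29]
head -14.93
in fixture [-0.0252 -0.2485]
top damper_mid [(array([ 0.5513, -0.2644,  0.1603]), 0.79), (array([0.2473, 0.2436, 0.0268]), 0.74)]
top damper_end [(array([0.1441, 0.196 , 0.0242]), 0.8), (array([ 0.5726, -0.1812,  0.1614]), 0.59)]
top 119 l 0.030321238832183215 0.08464039161462034 t -0.01803919296205942 0.01762168338951131 ztop 0.1816317691120578
top 44 l -0.06364255950580483 -0.03505555701817259 t -0.016459963789638946 -0.0008731430511439901 ztop 0.18056428453727427
side damper_mid [(array([0.2505, 0.2447, 0.0276]), 0.9), (array([ 0.5524, -0.2626,  0.1595]), 0.69)]
side damper_end [(array([0.142 , 0.1924, 0.0263]), 0.59), (array([ 0.5759, -0.1773,  0.1594]), 0.58)]
side 38 l 0.0317060564353963 0.0759012240168147 t -0.01854781262724627 0.01378134334915418 ztop 0.17815926396624443
side 412 l -0.08992908588451749 -0.030279856871505213 t -0.020417785263745193 0.017300094366292297 ztop 0.17831988670367296
rot [ 0.001  0.001 -0.383] cm [ -5.73 -20.94  -0.16]
rot [ 0.001  0.001 -0.383] cm [ -5.72 -20.95   6.64]
```

View pics/s5.png

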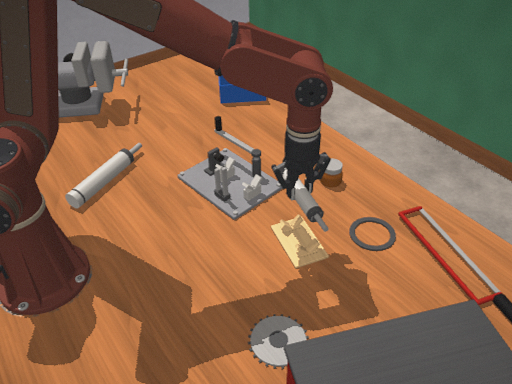

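Call:
play_rows --motion '[0,0,-0.383,-5.7,-20.9,0,1,0,0,-0.383,-5.7,-20.9,0,1,0,0,-0.383,-5.7,-20.9,0,1,0,0,-0.383,-5.7,-20.9,0,1,0,0,-0.383,-5.7,-20.9,0,1,0,0,-0.383,-5.7,-20.9,2,1,0,0,-0.383,-5.7,-20.9,2,1,0,0,-0.383,-5.7,-20.9,2,1]'

```text
t: 15.3
position: [0.5531, -0.0461, 0.1286]
eef_rot: [3.135, 0.19, -0.002]
ft_force: [-0.1, -0.2, -5.2]
gripper_width: 0.0342
```

Run:
```python
from h import *
st()
p,d=snap('side','s6.png')
u,v=map(int,proj('side',np.array([.55,-.03,.1])))
s=p[v-70:v+70,u-90:u+90];cv2.imwrite('pics/s6c.png',cv2.resize(s,None,fx=4,fy=4,interpolation=cv2.INTER_CUBIC))
to(fx(0,-.033),.084,7)
```

```text
t 15.30 pos [ 0.5531 -0.0461  0.1286] F [-0.14 -0.21 -5.21] w 0.0342 q [-0.21  0.18  1.86 -0.    1.1  -0.33]
head 6.95
in fixture [ 0.0002 -0.0344]
rot [ 0.001  0.001 -0.001] cm [-0.05 -0.15  4.5 ]
```

View pics/s6c.png

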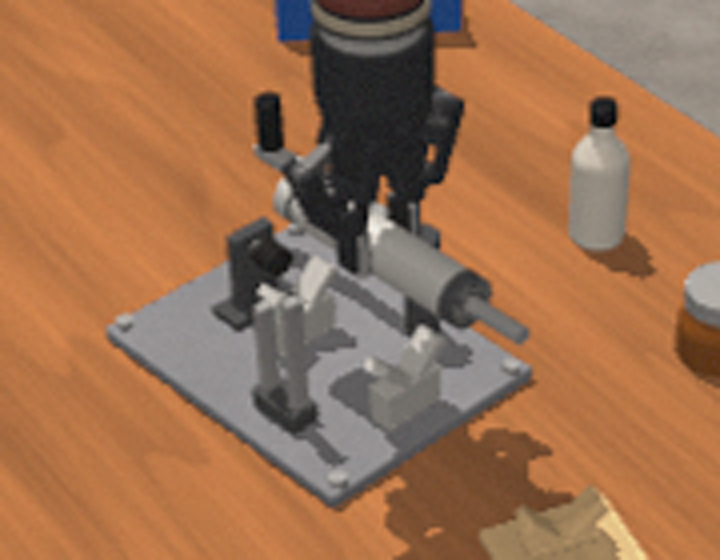

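Call:
play_rows --motion '[0,0,0,0,0,1.5,1,0,0,0,0,0,2.8,1,0,0,0,0,0,3.6,1,0,0,0,0,0,4.1,1,0,0,0,0,0,4.35,1,0,0,0,0,0,4.5,1,0,0,0,0,0,4.6,1,0,0,0,0,0,4.6,1]'

```text
t: 16.35
position: [0.5536, -0.0462, 0.0833]
eef_rot: [3.135, 0.19, -0.0]
ft_force: [-0.8, -0.5, -4.5]
gripper_width: 0.0339
```

Run:
```python
from h import *
st()
```

```text
t 16.35 pos [ 0.5536 -0.0462  0.0833] F [-0.82 -0.48 -4.54] w 0.0339 q [-0.21  0.25  1.88 -0.    1.01 -0.33]
head 6.95
in fixture [ 0.0007 -0.0345]
```

Call:
play_rows --motion '[0,0,0,0,0,0.08,1,0,0,0,0,0,0.16,1,0,0,0,0,0,0.16,1,0,0,0,0,0,0.16,1]'

```text
t: 16.85
position: [0.5536, -0.0462, 0.0816]
eef_rot: [3.135, 0.19, -0.0]
ft_force: [0.2, 0.1, -5.0]
gripper_width: 0.034
```

Run:
```python
from h import *
st()
```

```text
t 16.85 pos [ 0.5536 -0.0462  0.0816] F [ 0.18  0.13 -5.04] w 0.034 q [-0.21  0.25  1.88 -0.    1.01 -0.33]
head 6.95
in fixture [ 0.0007 -0.0345]
```

Call:
play_rows --motion '[0,0,0,0,0,0.1,1,0,0,0,0,0,0.2,1,0,0,0,0,0,0.2,1,0,0,0,0,0,0.2,1]'

```text
t: 17.35
position: [0.5536, -0.0462, 0.0796]
eef_rot: [3.135, 0.19, -0.0]
ft_force: [-0.1, -0.5, -4.3]
gripper_width: 0.0344
```

Call:
play_rows --motion '[0,0,0,0,0,0.6,1,0,0,0,0,0,1.1,1,0,0,0,0,0,1.5,1,0,0,0,0,0,1.8,1,0,0,0,0,0,2.0,1,0,0,0,0,0,2.1,1,0,0,0,0,0,2.1,1,0,0,0,0,0,2.1,1]'

```text
t: 18.35
position: [0.5538, -0.0462, 0.0588]
eef_rot: [3.135, 0.191, 0.0]
ft_force: [0.1, 0.4, -5.4]
gripper_width: 0.0341
```

Run:
```python
from h import *
st();print(manip.get_state()['wrist_torque'].round(2))
```

```text
t 18.35 pos [ 0.5538 -0.0462  0.0588] F [ 0.07  0.43 -5.37] w 0.0341 q [-0.21  0.28  1.89 -0.    0.97 -0.33]
head 6.96
in fixture [ 0.0009 -0.0346]
[0.04 0.04 0.01]
```

Call:
play_rows --motion '[0,0,0,0,0,0.07,1,0,0,0,0,0,0.14,1,0,0,0,0,0,0.2,1,0,0,0,0,0,0.2,1]'

```text
t: 18.85
position: [0.554, -0.0462, 0.058]
eef_rot: [3.135, 0.191, 0.0]
ft_force: [-3.8, 0.9, 5.6]
gripper_width: 0.0344
```

Run:
```python
from h import *
st();print(manip.get_state()['wrist_torque'].round(2))
```

```text
t 18.85 pos [ 0.554  -0.0462  0.058 ] F [-3.8   0.94  5.56] w 0.0344 q [-0.21  0.29  1.89 -0.    0.96 -0.33]
head 6.96
in fixture [ 0.0011 -0.0346]
[ 0.12  0.66 -0.04]
```

Call:
play_rows --motion '[0,0,0,-0.06,-0.25,0,1,0,0,0,-0.06,-0.5,0,1,0,0,0,-0.06,-0.75,0,1,0,0,0,-0.06,-1.0,0,1,0,0,0,-0.06,-1.0,0,1]'

```text
t: 19.48
position: [0.5523, -0.0361, 0.058]
eef_rot: [3.135, 0.191, 0.001]
ft_force: [0.4, -2.3, -1.8]
gripper_width: 0.0344
```

Run:
```python
from h import *
np.set_printoptions(precision=4,suppress=True)
st();print(manip.get_state()['wrist_torque'].round(2))
for n in('side','top'):
    p,d=snap(n,n[0]+'7.png'); C=cloud(n,d); r=C[...,:2]-F0; c,s=np.cos(FY),np.sin(FY)
    X=c*r[...,0]+s*r[...,1]; Y=-s*r[...,0]+c*r[...,1]; Z=C[...,2]
    m=(abs(X)<.02)&(Y>.03)&(Y<.13)&(Z>.058)&(Z<.13)
    print(n); print(np.column_stack([X[m],Y[m],Z[m],p[m].mean(-1)])[np.argsort(Y[m])][::2] if m.sum() else 0)
```

```text
t 19.48 pos [ 0.5523 -0.0361  0.058 ] F [ 0.42 -2.32 -1.81] w 0.0344 q [-0.19  0.28  1.9  -0.    0.96 -0.31]
head 6.96
in fixture [ 0.0007 -0.0244]
[-0.27  0.01 -0.14]
side
[[ -0.0148   0.0335   0.0595  96.3333]
 [ -0.0183   0.037    0.0701 138.3333]
 [ -0.0184   0.0414   0.0676 105.6667]
 [ -0.0193   0.0441   0.0736  93.3333]
 [ -0.0198   0.0445   0.0631 113.3333]
 [ -0.0167   0.0465   0.0813 123.3333]
 [ -0.015    0.049    0.0755 100.3333]
 [ -0.0185   0.0494   0.0737 132.    ]
 [ -0.0167   0.0509   0.0789 178.    ]
 [ -0.0169   0.0521   0.0643  87.3333]
 [ -0.0194   0.0531   0.0686 120.    ]
 [ -0.0183   0.0541   0.071  135.3333]
 [ -0.0173   0.0562   0.0621 119.    ]
 [ -0.0195   0.0572   0.0699 115.3333]
 [ -0.0185   0.0578   0.076  143.    ]
 [ -0.0183   0.0592   0.0646  98.3333]
 [ -0.0125   0.0604   0.0784 185.6667]
 [  0.0047   0.0629   0.0854 131.3333]
 [ -0.0074   0.0706   0.0806  41.3333]
 [ -0.0098   0.0732   0.0699  23.3333]
 [ -0.0089   0.0741   0.0725  27.6667]
 [ -0.0121   0.0748   0.0702  29.3333]
 [ -0.0113   0.0755   0.073   37.3333]
 [  0.0006   0.0759   0.0805  
[... 3721 characters left out ...]
 -0.007    0.0557   0.0822 167.3333]
 [ -0.0158   0.0578   0.0708 139.6667]
 [ -0.0185   0.0588   0.0636 140.6667]
 [ -0.0147   0.0619   0.0632 119.    ]
 [  0.0143   0.0981   0.0806  75.6667]
 [  0.007    0.0981   0.0844  68.    ]
 [  0.0142   0.1011   0.0832  80.3333]
 [  0.0074   0.1015   0.0839  81.    ]
 [  0.0045   0.1023   0.0803  81.    ]
 [  0.0014   0.103    0.0775  82.    ]
 [  0.0113   0.1049   0.0819  89.    ]
 [  0.019    0.1052   0.0759 100.    ]
 [  0.0013   0.1058   0.0812  94.    ]
 [ -0.0054   0.1064   0.0809  91.6667]
 [ -0.0089   0.1066   0.0813  93.    ]
 [  0.0046   0.1084   0.0845 112.3333]
 [  0.0082   0.1085   0.0823 111.    ]
 [ -0.0023   0.1089   0.0852 113.3333]]
```

Call:
play_rows --motion '[0,0,0,0,-0.25,0,1,0,0,0,0,-0.5,0,1,0,0,0,0,-0.7,0,1,0,0,0,0,-0.7,0,1]'

```text
t: 20.08
position: [0.5514, -0.0288, 0.058]
eef_rot: [3.135, 0.191, 0.001]
ft_force: [-1.3, -1.5, -2.7]
gripper_width: 0.0341
```

Call:
play_rows --motion '[0,0,0,0,-0.1,0,1,0,0,0,0,-0.2,0,1,0,0,0,0,-0.2,0,1]'

```text
t: 20.45
position: [0.5512, -0.0268, 0.058]
eef_rot: [3.135, 0.191, 0.001]
ft_force: [-0.1, -1.9, -2.8]
gripper_width: 0.0342
```

Run:
```python
from h import *
st()
```

```text
t 20.45 pos [ 0.5512 -0.0268  0.058 ] F [-0.06 -1.92 -2.8 ] w 0.0342 q [-0.18  0.28  1.9  -0.    0.96 -0.3 ]
head 6.96
in fixture [ 0.0006 -0.015 ]
```

Call:
play_rows --motion '[0,0,0,0,-0.1,0,1,0,0,0,0,-0.2,0,1,0,0,0,0,-0.2,0,1]'

```text
t: 20.82
position: [0.551, -0.0253, 0.058]
eef_rot: [3.134, 0.191, 0.001]
ft_force: [-1.1, -5.5, -1.7]
gripper_width: 0.0338
```

Call:
play_rows --motion '[0,0,0,0,-0.07,0,1,0,0,0,0,-0.13,0,1,0,0,0,0,-0.13,0,1]'

```text
t: 21.2
position: [0.551, -0.025, 0.0581]
eef_rot: [3.133, 0.192, 0.001]
ft_force: [0.4, -6.2, -2.7]
gripper_width: 0.0339
```

Call:
play_rows --motion '[0,0,0,0,-0.15,0,1,0,0,0,0,-0.2,0,1,0,0,0,0,-0.2,0,1,0,0,0,0,-0.2,0,1]'

```text
t: 21.7
position: [0.551, -0.0245, 0.0581]
eef_rot: [3.13, 0.193, 0.002]
ft_force: [-0.4, -8.0, -3.2]
gripper_width: 0.034
```

Run:
```python
from h import *
st(); print(manip.get_state()['wrist_torque'].round(2))
```

```text
t 21.70 pos [ 0.551  -0.0245  0.0581] F [-0.35 -7.97 -3.18] w 0.034 q [-0.17  0.28  1.9  -0.01  0.96 -0.29]
head 7.05
in fixture [ 0.0007 -0.0126]
[-1.15  0.03 -0.14]
```

Call:
play_rows --motion '[0,0,0,0,-0.18,0,1,0,0,0,0,-0.2,0,1,0,0,0,0,-0.22,0,1,0,0,0,0,-0.22,0,1]'

```text
t: 22.2
position: [0.551, -0.0242, 0.0582]
eef_rot: [3.126, 0.194, 0.003]
ft_force: [0.2, -9.0, -3.3]
gripper_width: 0.0342
```

Run:
```python
from h import *
st()
```

```text
t 22.20 pos [ 0.551  -0.0242  0.0582] F [ 0.18 -9.03 -3.25] w 0.0342 q [-0.17  0.28  1.9  -0.01  0.96 -0.28]
head 7.10
in fixture [ 0.0008 -0.0124]
```

Call:
play_rows --motion '[0,0,0,0,-0.18,0.06,1,0,0,0,0,-0.18,0.06,1,0,0,0,0,-0.15,0.06,-0.2,0,0,0,0,-0.1,0.06,-0.2,0,0,0,0,-0.1,0.06,-0.2,0,0,0,0,-0.1,0,-0.2,0,0,0,0,-0.1,-1,-0.2,0,0,0,0,-0.1,-4,-0.2,0,0,0,0,-0.1,-9,-0.2,0,0,0,0,-0.1,-13,-0.2,0,0,0,0,-0.1,-13,-0.2]'

```text
t: 23.58
position: [0.5525, -0.022, 0.1924]
eef_rot: [3.125, 0.195, 0.012]
ft_force: [0.2, -0.2, -0.6]
gripper_width: 0.0513
```

Run:
```python
from h import *
np.set_printoptions(precision=4,suppress=True)
st()
for n in('side','top'):
    p,d=snap(n,n[0]+'8.png'); C=cloud(n,d); r=C[...,:2]-F0; c,s=np.cos(FY),np.sin(FY)
    X=c*r[...,0]+s*r[...,1]; Y=-s*r[...,0]+c*r[...,1]; Z=C[...,2]
    m=(abs(X)<.02)&(Y>-.11)&(Y<.07)&(Z>.05)&(Z<.1)
    print(n,m.sum(),'X med',np.median(X[m]),'ztop',np.percentile(Z[m],95),'front',np.percentile(Y[(abs(X)<.015)&(Z>.08)&(Z<.1)&(p.mean(-1)>100)&(abs(Y)<.12)],[0,1,99,100]))
    print([(np.round(r['xyz'],4),round(r['p'],2)) for r in manip.place_of(n,'knob_grip')])
u,v=map(int,proj('side',np.array([.55,0,.09])))
p=cv2.imread('pics/s8.png');s=p[v-70:v+70,u-90:u+90];cv2.imwrite('pics/s8c.png',cv2.resize(s,None,fx=4,fy=4,interpolation=cv2.INTER_CUBIC))
k=np.array([.5938,.1527]);to(k,.2,97);to(k,.102,97)
```

```text
t 23.57 pos [ 0.5525 -0.022   0.1924] F [ 0.2  -0.24 -0.59] w 0.0513 q [-0.16  0.1   1.83 -0.01  1.21 -0.28]
head 7.13
in fixture [ 0.0026 -0.0104]
side 737 X med -0.009958972567748914 ztop 0.08823781425237252 front [-0.0873 -0.0861  0.106   0.1111]
[(array([0.5956, 0.1513, 0.1219]), 0.56)]
top 327 X med -0.004042127281277556 ztop 0.0900835613419187 front [-0.0874 -0.0868  0.0693  0.072 ]
[(array([0.5919, 0.1491, 0.117 ]), 0.52)]
rot [ 0.003  0.009 -1.569] cm [  6.63 -16.73  -1.56]
rot [ 0.003  0.009 -1.569] cm [  6.66 -16.81   8.24]
```

View pics/s8c.png

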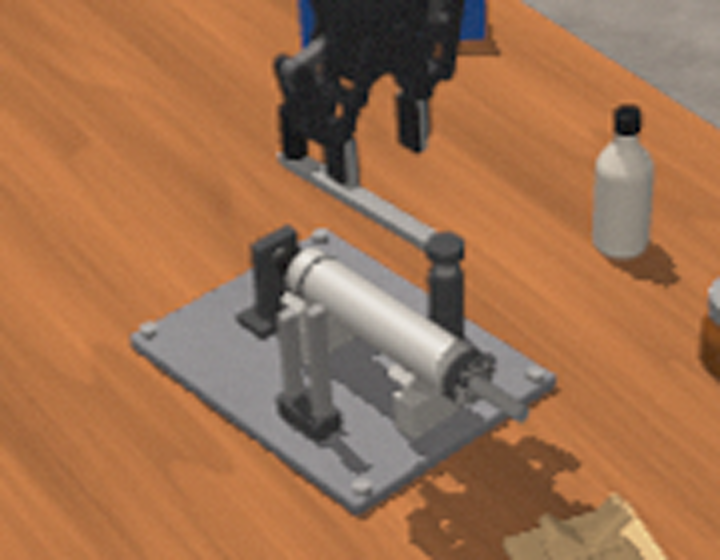

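Call:
play_rows --motion '[0.003,0.009,-1.569,6.63,-16.73,-1.5,0,0.003,0.009,-1.569,6.63,-16.73,-1.5,0,0.003,0.009,-1.569,6.63,-16.73,-1.5,0,0.003,0.009,-1.569,6.63,-16.73,-1.5,0,0.003,0.009,-1.569,6.63,-16.73,-1.5,0,0.003,0.009,-1.569,6.63,-16.73,-1.5,0,0.003,0.009,-1.569,6.63,-16.73,-1.5,0,0.003,0.009,-1.569,6.63,-16.73,-1.5,0,0.003,0.009,-1.569,6.63,-16.73,-1.5,0,0.003,0.009,-1.569,6.63,-16.73,-1.5,0,0.003,0.009,-1.569,6.63,-16.73,-1.5,0]'

```text
t: 25.15
position: [0.593, 0.1526, 0.198]
eef_rot: [-2.082, -2.351, 0.003]
ft_force: [-0.3, -0.2, -0.1]
gripper_width: 0.0429
```

Run:
```python
from h import *
st(); to(np.array([.5938,.1527]),.103,97)
```

```text
t 25.15 pos [0.593  0.1526 0.198 ] F [-0.28 -0.16 -0.07] w 0.0429 q [ 0.14  0.22  1.67 -0.    1.25 -1.55]
head 96.95
in fixture [0.064 0.158]
rot [-0.002  0.    -0.001] cm [0.   0.11 9.5 ]
```

Descend, grip, then lift 21 mm.

Call:
play_rows --motion '[0,0,0,0,0.1,4,0,0,0,0,0,0.1,7,0,0,0,0,0,0.1,8.7,0,0,0,0,0,0.1,9.4,0,0,0,0,0,0.1,9.4,0,0,0,0,0,0.1,9.4,1,0,0,0,0,0.1,9.4,1,0,0,0,0,0.1,9.4,1,0,0,0,0,0.1,9.4,1,0,0,0,0,0.1,9.2,1,0,0,0,0,0.1,8.7,1,0,0,0,0,0.1,8.2,1,0,0,0,0,0.1,7.7,1,0,0,0,0,0.1,7.3,1,0,0,0,0,0.1,7.2,1,0,0,0,0,0.1,7.2,1]' --newtons 50

```text
t: 27.15
position: [0.5938, 0.1524, 0.126]
eef_rot: [-2.082, -2.351, 0.004]
ft_force: [-0.6, -3.5, -10.4]
gripper_width: 0.0184
```

Run:
```python
from h import *
st(); s=manip.get_state(); R=Ro.from_rotvec(s['eef_rot']).as_matrix()
P=np.array([.0675,0]); r=s['position'][:2]-F0; c,n=np.cos(FY),np.sin(FY); k=np.array([c*r[0]+n*r[1],-n*r[0]+c*r[1]])-P
a0=np.arctan2(k[1],-k[0]); L=np.hypot(*k); print('a0',a0,'L',L)
for a in np.append(np.linspace(a0,-.0,13)[1:],[-.02]):
    w=fx(*(P+.158*np.array([-np.cos(a),np.sin(a)]))); print(round(a,2),(R.T@np.array([*(w-s['position'][:2]),0])*100).round(2))
```

```text
t 27.15 pos [0.5938 0.1524 0.126 ] F [ -0.57  -3.54 -10.45] w 0.0184 q [ 0.14  0.3   1.72 -0.    1.12 -1.55]
head 96.95
in fixture [0.0648 0.1577]
a0 1.5534630246770114 L 0.15772045937631135
1.42 [-0.14 -2.04  0.01]
1.29 [-0.57 -4.04  0.01]
1.17 [-1.26 -5.96  0.02]
1.04 [-2.19 -7.78  0.02]
0.91 [-3.34 -9.47  0.03]
0.78 [ -4.7  -10.99   0.03]
0.65 [ -6.25 -12.33   0.04]
0.52 [ -7.96 -13.45   0.04]
0.39 [ -9.8  -14.34   0.05]
0.26 [-11.74 -14.99   0.05]
0.13 [-13.74 -15.38   0.05]
-0.0 [-15.78 -15.51   0.05]
-0.02 [-16.1  -15.51   0.05]
```

Call:
play_rows --motion '[0,0,0,-0.14,-2.04,0,1,0,0,0,-0.57,-4.04,0,1,0,0,0,-1.26,-5.96,0,1,0,0,0,-2.19,-7.78,0,1,0,0,0,-3.34,-9.47,0,1,0,0,0,-4.7,-10.99,0,1,0,0,0,-6.25,-12.33,0,1,0,0,0,-7.96,-13.45,0,1,0,0,0,-9.8,-14.34,0,1,0,0,0,-11.74,-15,0,1,0,0,0,-13.5,-15.38,0,1,0,0,0,-14.8,-15.47,0,1,0,0,0,-15.4,-15.5,0,1,0,0,0,-15.8,-15.5,0,1,0,0,0,-15.8,-15.5,0,1]'

```text
t: 29.02
position: [0.4615, -0.0229, 0.128]
eef_rot: [2.082, 2.349, 0.004]
ft_force: [5.6, 0.3, -11.5]
gripper_width: 0.0188
```

Run:
```python
from h import *
st()
p,d=snap('side','s9.png')
u,v=map(int,proj('side',np.array([.53,-.02,.1])))
s=p[v-55:v+55,u-70:u+70];cv2.imwrite('pics/s9c.png',cv2.resize(s,None,fx=5,fy=5,interpolation=cv2.INTER_CUBIC))
```

```text
t 29.02 pos [ 0.4615 -0.0229  0.128 ] F [  5.65   0.3  -11.54] w 0.0188 q [-0.2  -0.02  2.08  0.    1.08 -1.89]
head 96.90
in fixture [-0.0879 -0.0002]
```

View pics/s9c.png

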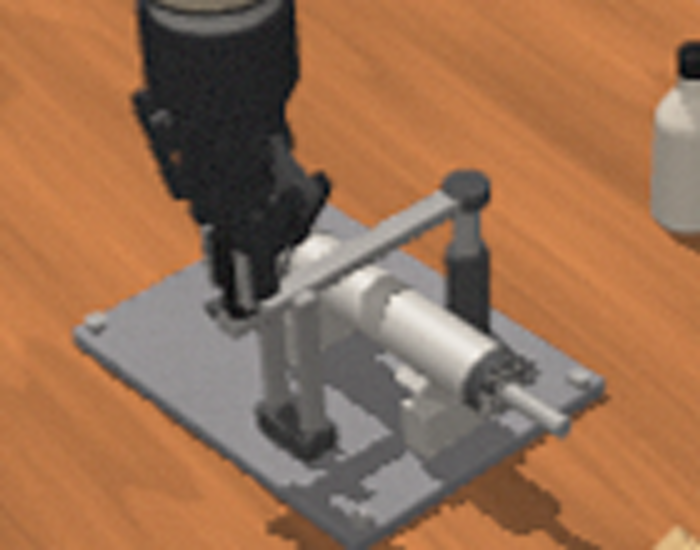

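Call:
play_rows --motion '[0,0,0,0,0,0.1,1,0,0,0,0,0,0.25,1,0,0,0,0,0,0.4,1,0,0,0,0,0,0.55,1,0,0,0,0,0,0.7,1,0,0,0,0,0,0.85,1,0,0,0,0,0,1.0,1,0,0,0,0,0,1.15,1,0,0,0,0,0,1.3,1,0,0,0,0,0,1.45,1,0,0,0,0,0,1.6,1,0,0,0,0,0,1.7,1,0,0,0,0,0,1.8,1,0,0,0,0,0,1.85,1,0,0,0,0,0,1.85,1]'

```text
t: 30.95
position: [0.4616, -0.0229, 0.1095]
eef_rot: [2.082, 2.349, 0.004]
ft_force: [1.5, -0.1, -8.5]
gripper_width: 0.0186
```

Run:
```python
from h import *
st()
```

```text
t 30.95 pos [ 0.4616 -0.0229  0.1095] F [ 1.45 -0.12 -8.47] w 0.0186 q [-0.2   0.01  2.09  0.    1.04 -1.89]
head 96.91
in fixture [-0.0878 -0.0002]
```

Still carrying the spring; continue gently.

Call:
play_rows --motion '[0,0,0,0,0,0.05,1,0,0,0,0,0,0.1,1,0,0,0,0,0,0.15,1,0,0,0,0,0,0.2,1,0,0,0,0,0,0.2,1]'

```text
t: 31.58
position: [0.4616, -0.023, 0.1087]
eef_rot: [2.082, 2.35, 0.003]
ft_force: [-5.7, 0.8, 4.2]
gripper_width: 0.0184
```

Call:
play_rows --motion '[0,0,0,0,0,0.05,1,0,0,0,0,0,0.05,1,0,0,0,0,0,0.05,0,0,0,0,0,0,0.05,0,0,0,0,0,0,0.05,0,0,0,0,0,0,0.05,0,0,0,0,0,0,-0.5,0,0,0,0,0,0,-2.5,0,0,0,0,0,0,-6,0,0,0,0,0,0,-10,0,0,0,0,0,0,-12,0,0,0,0,0,0,-12,0]'

```text
t: 33.08
position: [0.4629, -0.0232, 0.2312]
eef_rot: [2.078, 2.346, 0.007]
ft_force: [-1.0, 0.6, -0.0]
gripper_width: 0.0432
```

Run:
```python
from h import *
np.set_printoptions(precision=4,suppress=True)
st()
for n in('side','top'):
    p,d=snap(n,n[0]+'10.png'); C=cloud(n,d); r=C[...,:2]-F0; c,s=np.cos(FY),np.sin(FY)
    X=c*r[...,0]+s*r[...,1]; Y=-s*r[...,0]+c*r[...,1]; Z=C[...,2]
    print(n,'barrel ends',np.percentile(Y[(abs(X)<.015)&(Z>.08)&(Z<.092)&(p.mean(-1)>100)&(abs(Y)<.09)],[0,1,99,100]))
    m=(X>.02)&(X<.055)&(abs(Y)<.012)&(Z>.07)&(Z<.13); print('bar top z',np.median(Z[m]),m.sum(),'y',np.median(Y[m]))
    m=(X<-.03)&(X>-.055)&(abs(Y)<.012)&(Z>.07)&(Z<.13); print('bar top z',np.median(Z[m]),m.sum(),'y',np.median(Y[m]))
    for th in('knob_grip','chainring','cog','oil_bottle','grease_jar'): print(th,[(np.round(r['xyz'],4),round(r['p'],2)) for r in manip.place_of(n,th)[:1]])
p=cv2.imread('pics/s10.png');u,v=map(int,proj('side',np.array([.54,0,.09])))
s=p[v-60:v+60,u-80:u+80];cv2.imwrite('pics/s10c.png',cv2.resize(s,None,fx=5,fy=5,interpolation=cv2.INTER_CUBIC))
```

```text
t 33.08 pos [ 0.4629 -0.0232  0.2312] F [-1.01  0.62 -0.03] w 0.0432 q [-0.2  -0.14  1.99  0.    1.29 -1.89]
head 96.93
in fixture [-0.0865 -0.0007]
side barrel ends [-0.0892 -0.0876  0.0716  0.0726]
bar top z 0.09569259942462621 68 y -0.0029043162126694555
bar top z 0.09614039846707478 30 y -0.004112183534096177
knob_grip [(array([ 0.4631, -0.0216,  0.1203]), 0.61)]
chainring [(array([ 0.7165, -0.3619,  0.0031]), 0.64)]
cog [(array([ 0.3389, -0.4586,  0.0007]), 0.58)]
oil_bottle [(array([ 0.7946,  0.0215, -0.0018]), 0.7)]
grease_jar [(array([ 0.7819, -0.1399, -0.0029]), 0.9)]
top barrel ends [-0.0898 -0.0881  0.0332  0.0367]
bar top z 0.09751782869925767 50 y -0.0011264104836770897
bar top z nan 0 y nan
knob_grip []
chainring [(array([ 0.7183, -0.362 , -0.0002]), 0.59)]
cog []
oil_bottle [(array([0.5391, 0.0591, 0.0694]), 0.75)]
grease_jar [(array([ 0.7753, -0.1396,  0.0028]), 0.65)]
  return _methods._mean(a, axis=axis, dtype=dtype,
  ret = ret.dtype.type(ret / rcount)
```

View pics/s10c.png

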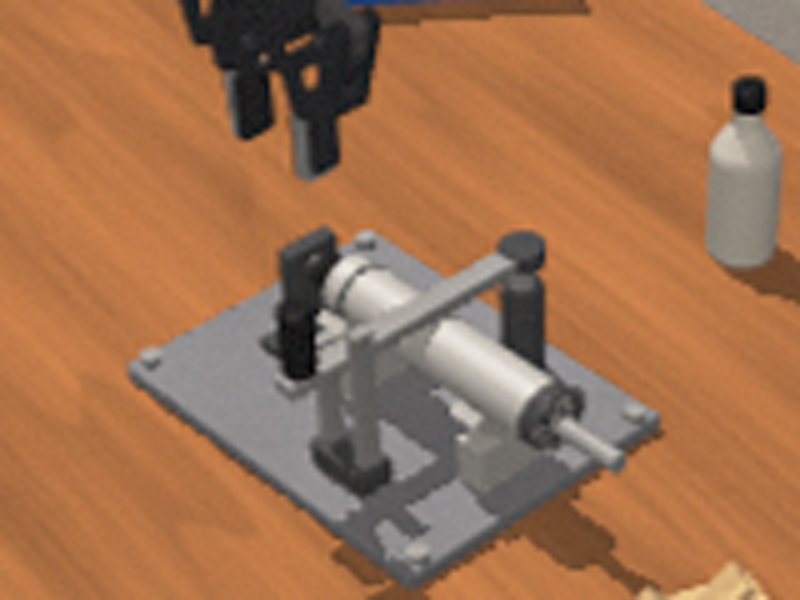

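```bash
python3 -c "
from bench import manip
print(manip.job_done())"
```

```text
the job is handed in; nothing more can be done
None
```

The damper is clamped in the fixture against the sprung stop, and I handed the job in at about 33 s of the 67 s allowed.

- **Bar aside:** I lifted the bar about 19 mm, turned it aside to about 1.55 rad and lowered it there.
- **Damper on the stop:** I laid the damper in the vees with its plain end facing the stop. I slid it until the push read 9 N, of which about 2 N is vee friction, so I estimate about 7 N on the buffer.
- **Clamping:** I brought the bar back over the fork and lowered it at about 12 mm/s. I let go only once the damper was carrying it.

**Last checks:**
- The picture shows the bar in its fork across the barrel. Its measured top face is 96–97.5 mm above the bench, against about 98 mm expected when clamped.
- The plain end stayed at y ≈ 72 mm in the fixture frame, the same as when I pushed it. The hand is clear and reads no force.
- The side camera puts all four bystanders where they were, within camera error.

**Not confirmed:**
- I could not measure the buffer force after letting go. The cameras can't show a millimetre of spring-back, so it may have eased a little.
- In the last top picture, partly blocked by the arm, the networks did not find the knob or the cog. They placed the oil bottle on the fixture, which the side view contradicts.

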